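# Find the full paint box for the easel tray

## Robot

A 6-joint arm with a two-finger parallel gripper is mounted at the origin on the work surface. World frame = base frame: x ahead of the robot, y to its left, z up, the work surface at z = 0. Lengths are in m, angles in rad, forces in N, time in s.
With the tool pointing down it reaches from about 0.25 to 0.725 m from the base axis. Payload 4 kg.
Tool frame: the origin (TCP) lies at the very end of the fingers, on their centre line; the grasp point (between the pads) lies 19 mm behind it; z points along the fingers, y is the line along which they close (so a half turn about z gives the same grasp; the last joint's range is limited). The gripper opens to 85 mm and grips with 20 to 120 N. Pads are 22 mm wide; open, the fingers measure 114 mm over their backs; the gripper's body (76 mm by 85 mm) begins 54 mm behind the grasp point. The pads swing forward as they close: fully open they stand 13 mm farther back than shut.
Start: joints at [0, 0.241, 0.005, 1.335, 0, 1.571], TCP at [0.5, -0, 0.204] pointing down, gripper open.
Joint ranges: [-2.72, 2.72], [-1.05, 1.87], [-1.09, 1.28], [-1.99, 2.15], [-1.42, 1.44], [-3.14, 3.14]. Speed limits (rad/s): [2.79, 2.79, 3.14, 3.14, 3.14, 3.14].

## Interface

Orientations are given as a unit quaternion [x, y, z, w].
In Python, from workcell import bot gives the robot as it stands.
- The arm moves only by the tool carry_out, never from a script. Its argument "increments" is one flat list of numbers, 5 for each row, row after row: the finger opening in cm, from 0 to 8.54, then the shift along the tool's x, y, z in cm, then the turn about the tool's z in rad. A call has exactly 5 rows; each row shifts and turns the commanded pose from where the row before left it, along the tool's axes as they then stand; what a row does not reach is not made up. A row lasts 1/8 s, in which the tool goes at most 62.5 mm and 10.7 degrees, less where a joint would pass 70% of its speed; a pose out of reach is approached as far as the arm can. A call with a gripper value outside its range is refused whole. The fingers move at their own pace and stop on an object; the grip force is fixed at half the most. Time passes only in rows, so rows that do not move let the fingers close, or fill a call up. It gives the time, the measured TCP pose, the force, the opening and the grip force at its end, in the units of the state.
- bot.get_obs(): the state, without advancing time (a new reading comes with each control period).
- bot.camera(name): name is "scene" or "side" or "wrist"; returns a dict with "pixels" (480x640x3 uint8, blue, green, red), "range_z" (480x640 float32, m along the optical axis (not along the pixel's ray), 0 where there is no reading), "mtx" (3x3 intrinsics, pixels), "D" ([k1, k2, p1, p2, k3] as OpenCV has them; the pictures are not rectified), "eye" and "attitude" of the camera in the world. Camera axes: x right, y down, z forward; pixel columns grow to the right and rows downward; lengths in m; the calibration is good to about 2 mm. A picture is of the moment at which its call begins.
- bot.job_done(): hands the job in; it is judged then, once.
Trained networks look in a picture, given as the dict that the camera call returned (one of the last four; its "shot" number tells which), for a name from the list of things; names that differ only in an ending like _2 or _b are one class to them, and where a whole thing is asked for, a point or a joint stands for the part that bears it (a point fixed in the world has none). Each returns a list of dicts, best first, with "p" (0 to 1); they miss things now and then, are a little off and sometimes report something else, mostly with a low value. They report only what shows in the picture. A call takes as long as a camera call. They do not tell look-alikes from the thing itself.
- bot.find_in(picture, name): "xyz" ([x, y, z] in m, in the coordinates of the camera as it stood for that picture, good to about 4 mm: the middle of the surface that is visible of it).
- bot.regions_of(picture, name): "mask" (480x640 bool, what is visible of it).
- bot.place_of(picture, name): "xyz" ([x, y, z] in m, in the coordinates of the camera as it stood for that picture, good to about 4 mm: a listed point, or the origin of a listed thing).
The state is a dict: "clock": time; "joint_pos": joint angles; "joint_vel": joint speeds; "tau": joint torques, N m; "eef_pos": TCP position; "tool_rot": TCP orientation; "ft_force": force on the tool from outside, world axes, zero at the start; "ft_torque": the same for the moment, N m; "grip_width": finger opening in m; "grasp_force": force on a finger pad.
Only numpy, scipy, OpenCV 4.12 (cv2) and the standard library are available. Lean on these libraries where they do the work, as an engineer would, in place of code of your own. Each camera call takes 0.05 s, during which the arm holds its last target. There are 200 camera calls.

## Task

Before the painting class, find out by lifting which of the three identical wooden paint boxes is the full, clearly heavier one, and set that one down gently, flat on the floor of the white tray. Leave the two empty boxes standing upright where they were: put any that you lift back on its own spot. Do not drop a box.

Things in the scene. Friction and masses are not known exactly. Their poses are not given: they have to be found in the camera images.
- box_a_mid (a point): centre (30 mm above the underside) of one of three identical closed wooden boxes, brass clasp on one end, label with three colour dots on the lid; 120 mm long (x), 56 wide (y), 60 high (z), upright on the table. Empty about 0.18 kg, full 0.55 to 0.7 kg: which is full changes and does not follow from the name. Lid fast, contents at mid-length: it balances when gripped here across its width
- box_b_mid (a point): centre (30 mm above the underside) of one of three identical closed wooden boxes, brass clasp on one end, label with three colour dots on the lid; 120 mm long (x), 56 wide (y), 60 high (z), upright on the table. Empty about 0.18 kg, full 0.55 to 0.7 kg: which is full changes and does not follow from the name. Lid fast, contents at mid-length: it balances when gripped here across its width
- box_c_mid (a point): centre (30 mm above the underside) of one of three identical closed wooden boxes, brass clasp on one end, label with three colour dots on the lid; 120 mm long (x), 56 wide (y), 60 high (z), upright on the table. Empty about 0.18 kg, full 0.55 to 0.7 kg: which is full changes and does not follow from the name. Lid fast, contents at mid-length: it balances when gripped here across its width
- tray_in (a point): centre of the inner floor of the fixed white tray: 240 mm (its x) by 180 mm (its y) outside, 22 mm high, walls 8 mm thick, inner space 224 by 164 mm; the inner floor, and so this point, lies 8 mm above the table; z points up
There are look-alikes about, which are no part of the job. Leave any green or purple look-alike of the part that bears box_b_mid alone.

How it is judged:
At the end, for the whole second after the job is handed in: The full box lies flat in the white tray, its weight on the tray (height within 5 mm of resting on the tray's floor, tilt under 0.1 rad, inside the rims); the two empty boxes stand upright (0.1 rad) within 30 mm of where they were; all boxes at rest (((contact force between box_a and tray above 3.5 N and angle between box_a_mid's own z axis and vertical below 0.1 rad and z of box_a_mid in the frame of tray_in between 0.025 and 0.035 m and x of box_a_mid in the frame of tray_in between -0.09 and 0.09 m and y of box_a_mid in the frame of tray_in between -0.065 and 0.065 m) or (contact force between box_b and tray above 3.5 N and angle between box_b_mid's own z axis and vertical below 0.1 rad and z of box_b_mid in the frame of tray_in between 0.025 and 0.035 m and x of box_b_mid in the frame of tray_in between -0.09 and 0.09 m and y of box_b_mid in the frame of tray_in between -0.065 and 0.065 m) or (contact force between box_c and tray above 3.5 N and angle between box_c_mid's own z axis and vertical below 0.1 rad and z of box_c_mid in the frame of tray_in between 0.025 and 0.035 m and x of box_c_mid in the frame of tray_in between -0.09 and 0.09 m and y of box_c_mid in the frame of tray_in between -0.065 and 0.065 m)) and ((contact force between box_a and tray above 3.5 N and angle between box_a_mid's own z axis and vertical below 0.1 rad and z of box_a_mid in the frame of tray_in between 0.025 and 0.035 m and x of box_a_mid in the frame of tray_in between -0.09 and 0.09 m and y of box_a_mid in the frame of tray_in between -0.065 and 0.065 m) or (distance of box_a_mid from where it was at the start of the episode below 0.03 m and angle between box_a_mid's own z axis and vertical below 0.1 rad)) and ((contact force between box_b and tray above 3.5 N and angle between box_b_mid's own z axis and vertical below 0.1 rad and z of box_b_mid in the frame of tray_in between 0.025 and 0.035 m and x of box_b_mid in the frame of tray_in between -0.09 and 0.09 m and y of box_b_mid in the frame of tray_in between -0.065 and 0.065 m) or (distance of box_b_mid from where it was at the start of the episode below 0.03 m and angle between box_b_mid's own z axis and vertical below 0.1 rad)) and ((contact force between box_c and tray above 3.5 N and angle between box_c_mid's own z axis and vertical below 0.1 rad and z of box_c_mid in the frame of tray_in between 0.025 and 0.035 m and x of box_c_mid in the frame of tray_in between -0.09 and 0.09 m and y of box_c_mid in the frame of tray_in between -0.065 and 0.065 m) or (distance of box_c_mid from where it was at the start of the episode below 0.03 m and angle between box_c_mid's own z axis and vertical below 0.1 rad)) and linear speed of each of box_a, box_b, box_c below 0.03 m/s); the robot touches nothing.
It fails at once if a box is dropped (falls free faster than 0.7 m/s, about 25 mm of fall) ((contact force between the fingers and box_a below 0.1 N and linear speed of box_a above 0.7 m/s) or (contact force between the fingers and box_b below 0.1 N and linear speed of box_b above 0.7 m/s) or (contact force between the fingers and box_c below 0.1 N and linear speed of box_c above 0.7 m/s)).
It also fails if it takes over 61 s, if anything falls off the work surface, if the arm or the gripper's body presses on something with over 40 N, if the wrist force passes 120 N, or if a joint passes its speed limit or range.

## Working session

There is one attempt and no reset: what is moved stays moved. The work goes in short steps, Python scripts to look and compute and a tool call to move; the robot and the scene stay as the last step left them, time stands still between calls to the robot, and variables do not carry over. Pictures are saved under pics/ and viewed, at most 10 in all, crops included, and the job is handed in when it is done.

Besides the shell and the picture viewer there is one more tool, called after "Emit:" by a JSON object that holds its "name" and its "arguments". carry_out: Moves the arm, as the interface text tells. Its arguments: {"type":"object","properties":{"increments":{"type":"array","items":{"type":"number"}}},"required":["increments"]}

```bash
mkdir -p pics; cat > h.py <<'E'
import numpy as np, cv2
from scipy.spatial.transform import Rotation as R
from workcell import bot
def att(p):
    a=np.array(p["attitude"]); return a if a.shape==(3,3) else R.from_quat(a).as_matrix()
def world(p,x): return att(p)@np.array(x)+np.array(p["eye"])
def cloud(p,mask):
    v,u=np.nonzero(mask&(p["range_z"]>0)); z=p["range_z"][v,u]
    n=cv2.undistortPoints(np.c_[u,v].astype(np.float64)[:,None],np.array(p["mtx"]),np.array(p["D"]))[:,0]
    return np.c_[n*z[:,None],z]@att(p).T+np.array(p["eye"])
E
python3 - <<'E'
from h import *
o=bot.get_obs(); print({k:np.round(v,3) for k,v in o.items()})
for c in("scene","side"):
    p=bot.camera(c); cv2.imwrite(f"pics/{c}0.png",p["pixels"])
    print(c,np.round(p["eye"],3))
    for n in("box_a_mid","tray_in"):
        for d in bot.place_of(p,n): print(n,round(d["p"],2),world(p,d["xyz"]).round(3))
    for d in bot.regions_of(p,"box_a_mid"):
        w=cloud(p,d["mask"]); 
        t=w[(w[:,2]>0.052)&(w[:,2]<.07)]
        if len(t)<20: print("few",len(t),w.mean(0));continue
        r=cv2.minAreaRect((t[:,:2]*1000).astype(np.float32)); col=p["pixels"][d["mask"]].mean(0).round()
        print(round(d["p"],2),len(t),np.round(r[0]),np.round(r[1]),round(r[2],1),t[:,2].mean().round(3),col)
E
```

```text
{'clock': np.float64(0.0), 'joint_pos': array([-0.   ,  0.241,  0.004,  1.335, -0.   ,  1.571]), 'joint_vel': array([-0.003, -0.001,  0.003, -0.002, -0.001,  0.001]), 'tau': array([ 1.0000e-03, -3.7232e+01,  2.5241e+01,  1.7000e-02,  0.0000e+00,
        0.0000e+00]), 'eef_pos': array([ 0.499, -0.   ,  0.203]), 'tool_rot': array([ 0.707,  0.707, -0.001, -0.001]), 'ft_force': array([-0.138,  0.083, -0.018]), 'ft_torque': array([-0.02 , -0.001,  0.007]), 'grasp_force': np.float64(0.0), 'grip_width': np.float64(0.086)}
scene [0.723 0.519 0.941]
box_a_mid 0.73 [ 0.577 -0.017  0.027]
tray_in 0.95 [ 0.522 -0.312  0.009]
0.7 1429 [577. -19.] [123.  57.] 18.0 0.06 [ 64.  93. 132.]
0.21 1822 [572. 169.] [121.  57.] 16.0 0.06 [ 68.  99. 139.]
side [-0.189  0.892  0.734]
box_a_mid 0.59 [ 0.576 -0.017  0.032]
tray_in 0.97 [ 0.521 -0.305  0.011]
0.57 752 [574. -14.] [122.  61.] 17.0 0.059 [ 59.  90. 133.]
```

View pics/scene0.png

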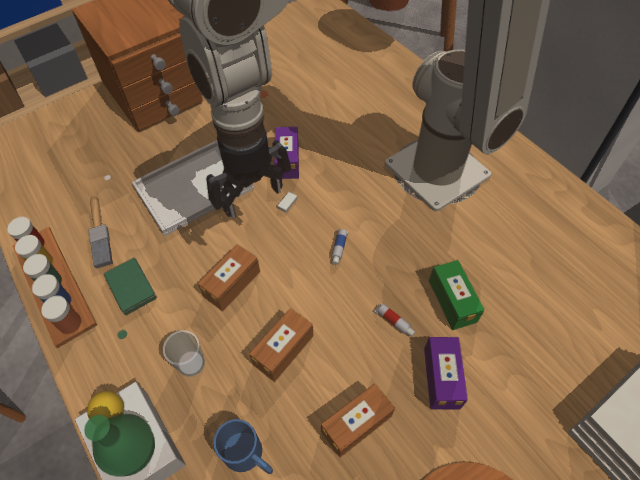

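View pics/side0.png

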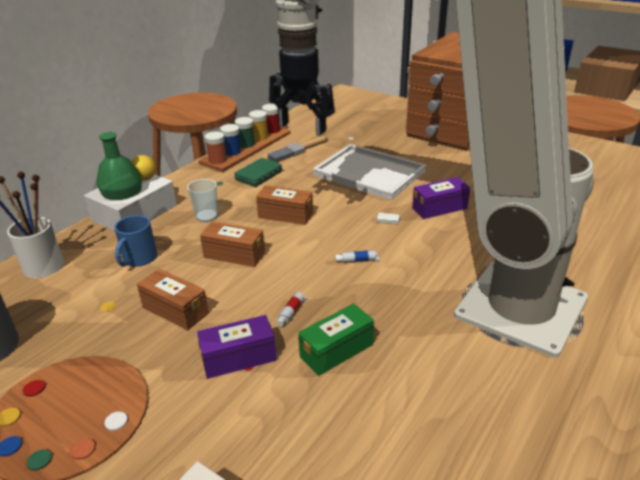

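The scene view shows three wooden boxes at about (230,277), (282,344) and (357,418), with the tray at (205,180), partly hidden by the gripper. The purple and green boxes are look-alikes. Next I'll measure all the lids by height.

```bash
python3 - <<'E'
from h import *
p=bot.camera("scene"); w=cloud(p,np.ones((480,640),bool)); v,u=np.nonzero(p["range_z"]>0)
Z=np.zeros((480,640));Z[v,u]=w[:,2]
def comps(lo,hi,mn):
    n,l,s,c=cv2.connectedComponentsWithStats(((Z>lo)&(Z<hi)).astype(np.uint8),connectivity=4)
    for i in range(1,n):
        if s[i,4]>mn:
            t=cloud(p,l==i); r=cv2.minAreaRect((t[:,:2]*1000).astype(np.float32))
            print(c[i].round(),s[i,4],np.round(r[0]),np.round(r[1]),round(r[2],1),t[:,2].mean().round(3),p["pixels"][l==i].mean(0).round())
comps(.054,.067,400)
for d in bot.regions_of(p,"tray_in"): 
    t=cloud(p,d["mask"]);r=cv2.minAreaRect((t[:,:2]*1000).astype(np.float32));print("tray",d["p"],r)
p2=bot.camera("side")
for d in bot.regions_of(p2,"tray_in"): 
    t=cloud(p2,d["mask"]);r=cv2.minAreaRect((t[:,:2]*1000).astype(np.float32));print("tray",d["p"],r)
    m=t[:,2]>.018; r=cv2.minAreaRect((t[m][:,:2]*1000).astype(np.float32));print("rim",r)
o=bot.get_obs();print(R.from_quat(o["tool_rot"]).as_matrix().round(2))
E
```

```text
[288. 141.] 597 [ 285. -244.] [127.  55.] 56.4 0.06 [122.  81. 117.]
[227. 271.] 1413 [577. -18.] [123.  57.] 17.5 0.06 [ 78. 110. 153.]
[458. 289.] 1539 [227. 287.] [121.  58.] 72.0 0.06 [ 70. 116.  75.]
[280. 340.] 1825 [571. 169.] [123.  58.] 15.3 0.06 [ 78. 110. 153.]
[447. 369.] 1978 [357. 394.] [121.  58.] 54.1 0.06 [115.  71. 108.]
[357. 417.] 2293 [542. 367.] [121.  57.] 1.3 0.06 [ 77. 108. 150.]
[613. 446.] 440 [228. 671.] [123.  10.] 89.5 0.059 [82. 90. 98.]
tray 0.9 ((522.479736328125, -211.75469970703125), (238.62948608398438, 423.9312744140625), 0.44723427295684814)
tray 0.67 ((517.7827758789062, -324.28515625), (229.7068634033203, 248.4867706298828), 89.90221405029297)
rim ((518.5269775390625, -304.5774841308594), (187.5629119873047, 246.3756103515625), 89.50499725341797)
[[-0.  1.  0.]
 [ 1.  0.  0.]
 [ 0.  0. -1.]]
```

Emit:
{"name": "carry_out", "arguments": {"increments": [8.5, -0.9, 3.9, 2, 0, 8.5, -0.9, 3.8, 2, 0, 8.5, 0, 0, 0, -0.18, 8.5, 0, 0, 0, -0.18, 8.5, 0, 0, 0, -0.18]}}

```text
clock: 1.23
eef_pos: [0.577, -0.0181, 0.1635]
tool_rot: [0.49, 0.872, -0.0, -0.0]
ft_force: [-0.7, -0.7, 0.3]
grip_width: 0.0849
grasp_force: 0.0
```

Emit:
{"name": "carry_out", "arguments": {"increments": [8.5, 0, 0, 0, -0.18, 8.5, 0, 0, 0, -0.18, 8.5, 0, 0, 0, -0.18, 8.5, 0, 0, 0, -0.18, 8.5, 0, 0, 0, -0.18]}}

```text
clock: 1.85
eef_pos: [0.577, -0.018, 0.1639]
tool_rot: [0.062, 0.998, -0.0, -0.0]
ft_force: [-0.7, -0.3, -0.7]
grip_width: 0.0852
grasp_force: 0.0
```

Emit:
{"name": "carry_out", "arguments": {"increments": [8.5, 0, 0, 0, -0.18, 8.5, 0, 0, 0, -0.18, 8.5, 0, 0, 0, -0.076, 8.5, 0, 0, 0, 0, 8.5, 0, 0, 0, 0]}}

```text
clock: 2.48
eef_pos: [0.577, -0.018, 0.1639]
tool_rot: [-0.151, 0.988, 0.0, -0.0]
ft_force: [-0.2, 0.8, -0.2]
grip_width: 0.0852
grasp_force: 0.0
```

```bash
cat > m.py <<'E'
from h import *
def look(tgt,deg):
    """offset of tool from the wanted pose (tgt mm; box long axis deg) in tool axes, cm/rad"""
    o=bot.get_obs(); T=R.from_quat(o["tool_rot"]).as_matrix()
    d=T.T@(np.array(tgt)/1000-o["eef_pos"])*100
    yaw=np.arctan2(T[1,1],T[0,1]); dy=(np.radians(deg+90)-yaw+np.pi/2)%np.pi-np.pi/2
    print("tcp",o["eef_pos"].round(4),"tilt",T[:,2].round(3),"shift cm",d.round(2),"turn",(-dy).round(3),"q",o["joint_pos"].round(2),"F",o["ft_force"].round(2),"t",o["clock"].round(2))
def lids(cam,near,lo=.054,hi=.067):
    p=bot.camera(cam); m=p["range_z"]>0; w=cloud(p,m); v,u=np.nonzero(m)
    k=(w[:,2]>lo)&(w[:,2]<hi)&(np.hypot(*(w[:,:2]-np.array(near)/1000).T)<.085)
    r=cv2.minAreaRect((w[k][:,:2]*1000).astype(np.float32)); print(cam,k.sum(),np.round(r,1) if 0 else r, w[k][:,2].mean())
    return p
E
python3 - <<'E'
from m import *
look([577,-18,15],17.5)
p=lids("wrist",(577,-18)); cv2.imwrite("pics/w1.png",p["pixels"])
E
```

```text
Traceback (most recent call last):
  File "m.py", line 7, in look
    print("tcp",o["eef_pos"].round(4),"tilt",T[:,2].round(3),"shift cm",d.round(2),"turn",(-dy).round(3),"q",o["joint_pos"].round(2),"F",o["ft_force"].round(2),"t",o["clock"].round(2))
                                                                                                                                                                    ^^^^^^^^^^^^^^^^
AttributeError: 'float' object has no attribute 'round'
```

```bash
sed -i 's/o\["clock"\].round(2)/o["clock"]/' m.py
python3 - <<'E'
from m import *
look([577,-18,15],17.5)
p=lids("wrist",(577,-18)); cv2.imwrite("pics/w1.png",p["pixels"])
E
```

```text
tcp [ 0.577  -0.018   0.1639] tilt [-0. -0. -1.] shift cm [-0.    0.   14.89] turn -0.001 q [-0.03  0.41  0.14  1.3  -0.   -0.34] F [-0.22  0.77 -0.21] t 2.475
wrist 14219 ((575.9616088867188, -19.30941390991211), (122.80054473876953, 56.135887145996094), 17.076807022094727) 0.06057627198866732
```

View pics/w1.png

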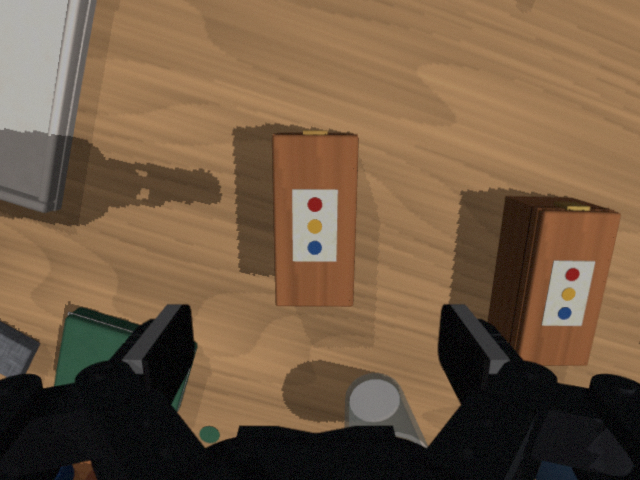

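The wrist view shows box 1 at (315,220), square to the tool and between the open fingers. The glass at (375,400) is clear of it, so I'll go down and grip.

Emit:
{"name": "carry_out", "arguments": {"increments": [8.5, 0, 0, 4, 0, 8.5, 0, 0, 4, 0, 8.5, 0, 0, 3.5, 0, 8.5, 0, 0, 2, 0, 8.5, 0, 0, 1.2, 0]}}

```text
clock: 3.15
eef_pos: [0.5763, -0.018, 0.0156]
tool_rot: [-0.152, 0.988, 0.0, -0.001]
ft_force: [-0.9, 0.7, 0.6]
grip_width: 0.0853
grasp_force: 0.0
```

Emit:
{"name": "carry_out", "arguments": {"increments": [4, 0, 0, 0, 0, 4, 0, 0, 0, 0, 4, 0, 0, 0, 0, 4, 0, 0, 0, 0, 4, 0, 0, 0, 0]}}

```text
clock: 3.78
eef_pos: [0.5782, -0.0181, 0.0182]
tool_rot: [-0.152, 0.988, -0.0, 0.001]
ft_force: [-0.4, -1.2, 5.9]
grip_width: 0.0543
grasp_force: 64.6
```

Emit:
{"name": "carry_out", "arguments": {"increments": [4, 0, 0, 0, 0, 4, 0, 0, 0, 0, 4, 0, 0, 0, 0, 4, 0, 0, 0, 0, 4, 0, 0, 0, 0]}}

```text
clock: 4.4
eef_pos: [0.5782, -0.0181, 0.0182]
tool_rot: [-0.152, 0.988, -0.0, 0.001]
ft_force: [0.8, -0.9, 6.1]
grip_width: 0.0543
grasp_force: 64.6
```

Emit:
{"name": "carry_out", "arguments": {"increments": [4, 0, 0, -0.5, 0, 4, 0, 0, -1, 0, 4, 0, 0, -1, 0, 4, 0, 0, -0.5, 0, 4, 0, 0, 0, 0]}}

```text
clock: 5.03
eef_pos: [0.5775, -0.018, 0.0476]
tool_rot: [-0.152, 0.988, -0.0, 0.001]
ft_force: [0.0, 0.7, -2.6]
grip_width: 0.0539
grasp_force: 63.8
```

Emit:
{"name": "carry_out", "arguments": {"increments": [4, 0, 0, 0, 0, 4, 0, 0, 0, 0, 4, 0, 0, 0, 0, 4, 0, 0, 0, 0, 4, 0, 0, 0, 0]}}

```text
clock: 5.65
eef_pos: [0.577, -0.018, 0.0469]
tool_rot: [-0.152, 0.988, 0.0, -0.0]
ft_force: [0.7, 0.1, -2.1]
grip_width: 0.0545
grasp_force: 63.8
```

It weighs about 2 N, so box 1 is empty. I'll set it back down.

Emit:
{"name": "carry_out", "arguments": {"increments": [4, 0, 0, 0.8, 0, 4, 0, 0, 0.8, 0, 4, 0, 0, 0.8, 0, 4, 0, 0, 0.5, 0, 4, 0, 0, 0, 0]}}

```text
clock: 6.28
eef_pos: [0.5765, -0.018, 0.0182]
tool_rot: [-0.152, 0.988, 0.0, -0.0]
ft_force: [-2.3, -0.2, 2.4]
grip_width: 0.0547
grasp_force: 64.3
```

Emit:
{"name": "carry_out", "arguments": {"increments": [8.5, 0, 0, 0, 0, 8.5, 0, 0, 0, 0, 8.5, 0, 0, 0, 0, 8.5, 0, 0, 0, 0, 8.5, 0, 0, 0, 0]}}

```text
clock: 6.9
eef_pos: [0.577, -0.018, 0.0179]
tool_rot: [-0.152, 0.988, 0.0, 0.0]
ft_force: [0.4, -0.6, 0.2]
grip_width: 0.085
grasp_force: 0.0
```

Emit:
{"name": "carry_out", "arguments": {"increments": [8.5, 0, 0, -1.5, 0, 8.5, 0, 0, -3, 0, 8.5, 0, 0, -4, 0, 8.5, 0, 0, -4, 0, 8.5, 0, 0, -2, 0]}}

```text
clock: 7.52
eef_pos: [0.5786, -0.018, 0.1671]
tool_rot: [-0.152, 0.988, -0.001, 0.003]
ft_force: [0.1, 0.3, 0.0]
grip_width: 0.0852
grasp_force: 0.0
```

```bash
python3 - <<'E'
from m import *
lids("wrist",(577,-18)); lids("scene",(571,169))
look([571,169,160],15.3)
E
```

```text
wrist 14019 ((574.654541015625, -18.806610107421875), (122.75366973876953, 56.277381896972656), 17.226734161376953) 0.06057736243771969
scene 1826 ((571.5153198242188, 168.9300079345703), (123.55339050292969, 57.43731689453125), 16.318416595458984) 0.060044801795088316
tcp [ 0.5793 -0.0181  0.1672] tilt [ 0.008 -0.    -1.   ] shift cm [-4.82 18.09  0.71] turn 0.038 q [-0.03  0.41  0.15  1.3   0.   -0.34] F [ 0.09  0.3  -0.5 ] t 7.625
```

Emit:
{"name": "carry_out", "arguments": {"increments": [8.5, -1.2, 4.5, 0, 0, 8.5, -1.2, 4.5, 0, 0, 8.5, -1.2, 4.5, 0, 0, 8.5, -1.2, 4.6, 0, 0, 8.5, 0, 0, 0, 0.03]}}

```text
clock: 8.25
eef_pos: [0.5673, 0.1722, 0.1618]
tool_rot: [-0.139, 0.99, 0.0, -0.001]
ft_force: [-0.1, -0.1, -0.6]
grip_width: 0.0852
grasp_force: 0.0
```

```bash
python3 - <<'E'
from m import *
lids("wrist",(571,169)); look([571,169,17],16)
E
```

```text
wrist 14310 ((569.03857421875, 169.1179962158203), (122.53129577636719, 56.22810363769531), 16.351652145385742) 0.06057410493956971
tcp [0.5675 0.1704 0.1619] tilt [-0.002 -0.001 -1.   ] shift cm [-0.33 -0.23 14.49] turn -0.003 q [ 0.29  0.45  0.19  1.32 -0.    0.02] F [-0.24 -0.31 -0.43] t 8.3
```

Emit:
{"name": "carry_out", "arguments": {"increments": [8.5, -0.2, -0.1, 4, 0, 8.5, 0, 0, 4, 0, 8.5, 0, 0, 3.5, 0, 8.5, 0, 0, 2, 0, 8.5, 0, 0, 1.0, 0]}}

```text
clock: 8.93
eef_pos: [0.5694, 0.1668, 0.0161]
tool_rot: [-0.136, 0.991, -0.0, -0.002]
ft_force: [0.8, 1.0, -0.2]
grip_width: 0.0848
grasp_force: 0.0
```

Emit:
{"name": "carry_out", "arguments": {"increments": [4, 0, 0, 0, 0, 4, 0, 0, 0, 0, 4, 0, 0, 0, 0, 4, 0, 0, 0, 0, 4, 0, 0, 0, 0]}}

```text
clock: 9.55
eef_pos: [0.5715, 0.1692, 0.0194]
tool_rot: [-0.137, 0.991, 0.0, 0.001]
ft_force: [-1.9, 1.4, 6.0]
grip_width: 0.0539
grasp_force: 65.5
```

Emit:
{"name": "carry_out", "arguments": {"increments": [4, 0, 0, 0, 0, 4, 0, 0, -0.5, 0, 4, 0, 0, -1, 0, 4, 0, 0, -1, 0, 4, 0, 0, -0.5, 0]}}

```text
clock: 10.18
eef_pos: [0.5711, 0.1687, 0.0488]
tool_rot: [-0.137, 0.991, 0.0, 0.001]
ft_force: [-0.5, -0.1, -5.3]
grip_width: 0.0545
grasp_force: 64.4
```

Emit:
{"name": "carry_out", "arguments": {"increments": [4, 0, 0, 0, 0, 4, 0, 0, 0, 0, 4, 0, 0, 0, 0, 4, 0, 0, 0, 0, 4, 0, 0, 0, 0]}}

```text
clock: 10.8
eef_pos: [0.5705, 0.1686, 0.0477]
tool_rot: [-0.137, 0.991, -0.0, -0.0]
ft_force: [0.0, -0.4, -5.6]
grip_width: 0.054
grasp_force: 64.4
```

The reading is −5.6 N, so box 2 is the full one. I'll lift it higher and work out the way to the tray.

Emit:
{"name": "carry_out", "arguments": {"increments": [4, 0, 0, -1, 0, 4, 0, 0, -2, 0, 4, 0, 0, -2, 0, 4, 0, 0, -1.5, 0, 4, 0, 0, -0.5, 0]}}

```text
clock: 11.42
eef_pos: [0.5714, 0.1689, 0.1196]
tool_rot: [-0.137, 0.991, 0.0, 0.001]
ft_force: [-0.3, 0.0, -5.8]
grip_width: 0.0542
grasp_force: 64.7
```

```bash
python3 - <<'E'
from m import *
look([521,-307,110],0)
p=bot.camera("scene")
d=bot.regions_of(p,"tray_in")[0]; t=cloud(p,d["mask"]&(p["range_z"]>0)); t=t[t[:,2]<.04]
print(np.percentile(t,[1,99],axis=0), cv2.minAreaRect((t[:,:2]*1000).astype(np.float32)), [world(p,x["xyz"]) for x in bot.place_of(p,"tray_in")])
E
```

```text
tcp [0.5714 0.1689 0.1196] tilt [ 0.003  0.001 -1.   ] shift cm [ 17.79 -44.43   0.91] turn 0.275 q [0.29 0.47 0.12 1.21 0.   0.01] F [-0.3   0.01 -5.84] t 11.425
[[ 0.48842958 -0.396229    0.00217018]
 [ 0.63961207 -0.21704108  0.0249756 ]] ((556.522216796875, -318.258056640625), (208.2262420654297, 168.20559692382812), 89.13423156738281) [array([ 0.52257193, -0.31131155,  0.01014951]), array([0.57372171, 0.16433202, 0.13352232])]
```

Emit:
{"name": "carry_out", "arguments": {"increments": [4, 0.8, -2, 0, 0, 4, 1.4, -3.5, 0, 0, 4, 1.6, -4, 0, 0, 4, 1.6, -4, 0, 0, 4, 1.6, -4, 0, 0]}}

```text
clock: 12.2
eef_pos: [0.5494, -0.0211, 0.1171]
tool_rot: [-0.137, 0.991, -0.0, -0.001]
ft_force: [0.7, -0.9, -5.7]
grip_width: 0.0544
grasp_force: 64.8
```

Emit:
{"name": "carry_out", "arguments": {"increments": [4, 1.6, -4, 0, 0, 4, 1.6, -4, 0, 0, 4, 1.6, -4, 0, 0, 4, 1.6, -4, 0, 0, 4, 1.6, -4, 0, 0]}}

```text
clock: 12.82
eef_pos: [0.5264, -0.235, 0.117]
tool_rot: [-0.137, 0.991, 0.0, -0.001]
ft_force: [1.6, 1.3, -5.4]
grip_width: 0.0542
grasp_force: 64.8
```

Emit:
{"name": "carry_out", "arguments": {"increments": [4, 1.4, -3.5, 0, 0, 4, 1, -2.5, 0, 0, 4, 0, -1, 0, 0.09, 4, 0, 0, 0, 0.09, 4, 0, 0, 0, 0.09]}}

```text
clock: 13.45
eef_pos: [0.5224, -0.3077, 0.1166]
tool_rot: [-0.0, 1.0, 0.0, -0.001]
ft_force: [-0.6, 0.3, -5.9]
grip_width: 0.0543
grasp_force: 64.9
```

Emit:
{"name": "carry_out", "arguments": {"increments": [4, 0, 0, 0, 0, 4, 0, 0, 0, 0, 4, 0, 0, 0, 0, 4, 0, 0, 0, 0, 4, 0, 0, 0, 0]}}

```text
clock: 14.08
eef_pos: [0.5241, -0.3068, 0.1179]
tool_rot: [-0.003, 1.0, -0.0, 0.0]
ft_force: [-0.1, -0.8, -4.3]
grip_width: 0.054
grasp_force: 64.9
```

```bash
python3 - <<'E'
from m import *
look([521,-307,28],0)
p=bot.camera("wrist"); cv2.imwrite("pics/w2.png",p["pixels"])
E
```

```text
tcp [ 0.5241 -0.3068  0.1179] tilt [ 0. -0. -1.] shift cm [ 0.31 -0.01  8.99] turn 0.006 q [-0.53  0.5   0.16  1.23 -0.   -0.54] F [-0.14 -0.75 -4.25] t 14.075
```

View pics/w2.png

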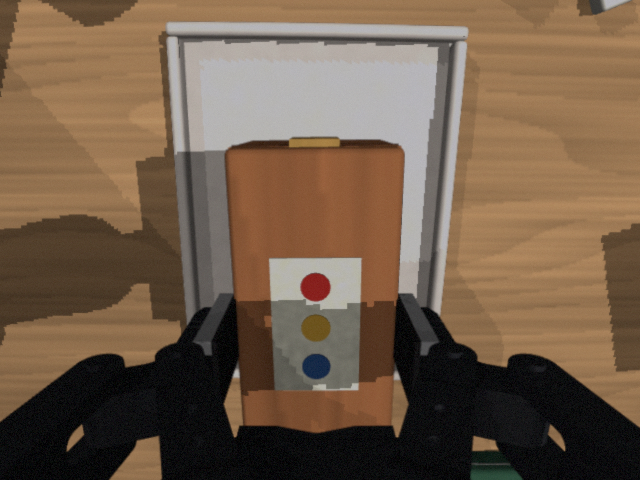

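The wrist view shows the box at (315,280), level and centred between the tray walls at columns 175 and 460. I'll lower it gently.

Emit:
{"name": "carry_out", "arguments": {"increments": [4, 0, 0, 1.5, 0, 4, 0, 0, 2, 0, 4, 0, 0, 2, 0, 4, 0, 0, 1.5, 0, 4, 0, 0, 0.8, 0]}}

```text
clock: 14.75
eef_pos: [0.5233, -0.3064, 0.0382]
tool_rot: [-0.003, 1.0, 0.001, -0.001]
ft_force: [0.1, 0.6, -5.3]
grip_width: 0.0543
grasp_force: 64.8
```

Emit:
{"name": "carry_out", "arguments": {"increments": [4, 0, 0, 0.4, 0, 4, 0, 0, 0.4, 0, 4, 0, 0, 0.3, 0, 4, 0, 0, 0.2, 0, 4, 0, 0, 0, 0]}}

```text
clock: 15.38
eef_pos: [0.5243, -0.307, 0.0275]
tool_rot: [-0.003, 1.0, -0.0, 0.0]
ft_force: [0.2, 1.3, -3.0]
grip_width: 0.054
grasp_force: 65.2
```

Part of the weight is now on the tray. I'll go down another 1 mm and release slowly.

Emit:
{"name": "carry_out", "arguments": {"increments": [4, 0, 0, 0.1, 0, 4, 0, 0, 0.1, 0, 4, 0, 0, 0, 0, 4, 0, 0, 0, 0, 4, 0, 0, 0, 0]}}

```text
clock: 16.0
eef_pos: [0.5244, -0.307, 0.0274]
tool_rot: [-0.003, 1.0, -0.0, 0.001]
ft_force: [-5.2, 3.0, 7.1]
grip_width: 0.0545
grasp_force: 66.4
```

Emit:
{"name": "carry_out", "arguments": {"increments": [6, 0, 0, 0, 0, 8.5, 0, 0, 0, 0, 8.5, 0, 0, 0, 0, 8.5, 0, 0, 0, 0, 8.5, 0, 0, 0, 0]}}

```text
clock: 16.62
eef_pos: [0.5241, -0.3069, 0.0248]
tool_rot: [-0.003, 1.0, 0.0, -0.0]
ft_force: [0.5, 0.9, 0.1]
grip_width: 0.0852
grasp_force: 0.0
```

Emit:
{"name": "carry_out", "arguments": {"increments": [8.5, 0, 0, -1.5, 0, 8.5, 0, 0, -3, 0, 8.5, 0, 0, -4, 0, 8.5, 0, 0, -4, 0, 8.5, 0, 0, -2, 0]}}

```text
clock: 17.25
eef_pos: [0.5254, -0.3077, 0.1742]
tool_rot: [-0.003, 1.0, -0.001, 0.002]
ft_force: [0.8, -0.2, -0.8]
grip_width: 0.0847
grasp_force: 0.0
```

```bash
python3 - <<'E'
from m import *
look([521,-307,28],0)
p=lids("wrist",(524,-307),.06,.075); cv2.imwrite("pics/w3.png",p["pixels"])
for n in ((577,-18),(571,169),(542,367)):
    try: lids("scene",n)
    except Exception as e: print(n,"none")
E
```

```text
tcp [ 0.5254 -0.3077  0.1742] tilt [ 0.005 -0.003 -1.   ] shift cm [ 0.51  0.11 14.62] turn 0.005 q [-0.53  0.47  0.25  1.35 -0.   -0.53] F [ 0.79 -0.23 -0.79] t 17.25
wrist 14097 ((522.5966796875, -306.5827941894531), (122.64300537109375, 56.28488540649414), 0.7704992890357971) 0.068544063045893
scene 1428 ((576.1671142578125, -18.66234588623047), (121.67031860351562, 58.2725830078125), 18.01225471496582) 0.05981880770196504
scene 0 ((0.0, 0.0), (0.0, 0.0), 0.0) nan
scene 2296 ((542.4164428710938, 366.5627746582031), (123.58927917480469, 57.013614654541016), 1.311211109161377) 0.059849354126039124m.py:11: RuntimeWarning: Mean of empty slice.
  r=cv2.minAreaRect((w[k][:,:2]*1000).astype(np.float32)); print(cam,k.sum(),np.round(r,1) if 0 else r, w[k][:,2].mean())
  ret = ret.dtype.type(ret / rcount)
```

View pics/w3.png

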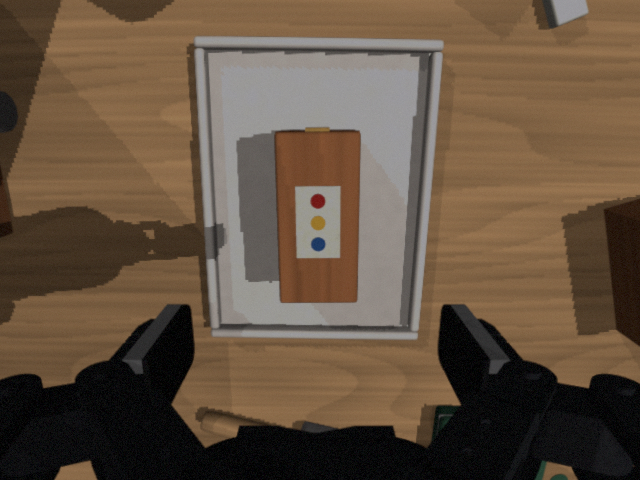

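The box lies flat in the tray at (318,217), with its lid at 68.5 mm where 68 is expected. The other two wooden boxes are on their spots and the gripper is clear, so I'll hand in.

```bash
python3 -c "
from workcell import bot; print(bot.job_done())"
```

```text
the job is handed in; nothing more can be done
None
```

I handed the job in with the full box (the middle of the three, about 0.57 kg by lifting) lying flat in the white tray; the empty one I lifted is back within about 1 mm of its spot and the third was never touched, but `job_done()` returned no verdict.

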